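Empty the spent pellets, then crack the stuck dry-box lid and hold it ajar

ROBOT

A 7-joint arm with a two-finger parallel gripper is mounted at the origin on a cart in front of the work surface, level with it; the furniture and walls round the work are solid. World frame = base frame: x ahead of the robot, y to its left, z up, the work surface at z = 0. Lengths are in mm, angles in rad, forces in N, time in s.
With the tool pointing down it reaches from about 425 to 825 mm from the base axis. Payload 3.6 kg.
Tool frame: the origin (TCP) lies between the finger pads; the fingertips stand 17 mm ahead of it and the grasp point (between the pads) lies 2 mm behind it; z points along the fingers, y is the line along which they close (so a half turn about z gives the same grasp; the last joint's range is limited). The gripper opens to 93 mm and grips with 3 to 60 N. Pads are 15 mm wide; open, the fingers measure 128 mm over their backs; the gripper's body (75 mm by 188 mm) begins 65 mm behind the grasp point.
Start: joints at [-1.25, 0.615, -0.013, 1.423, 0.008, 1.103, -0.04], TCP at [220.895, 611.284, 235.64] pointing down, gripper open.
Joint ranges: [-3.12, 3.12], [-0.3, 2.06], [-1.34, 1.32], [0.26, 2.42], [-1.36, 4.5], [0.01, 1.98], [-2.84, 2.84]. Speed limits (rad/s): [2.79, 2.79, 3.14, 3.14, 3.14, 3.14, 3.14].

INTERFACE

Orientations are given as a unit quaternion [x, y, z, w].
In Python, from workcell import manip, viewer gives the robot as it stands.
- The arm moves only by the tool move_arm, never from a script. Its argument "moves" is a list of rows, each an object of numbers: "grip": the closure, from 0 (fully open) to 1 (shut); "x", "y", "z": the shift along the tool's x, y, z in m; "turn": the turn about the tool's z in rad. A call has 1 to 20 rows; each row is the pose to reach, as a shift and turn from the pose commanded when the call began, along the tool's axes at that moment; what a row does not reach only later rows make up. A row lasts 1/8 s, in which the tool goes at most 62.5 mm and 10.7 degrees, less where a joint would pass 70% of its speed; a pose out of reach is approached as far as the arm can. A call with a gripper value outside its range is refused whole. The fingers move at their own pace and stop on an object; "force" is the grip in N (left out, the last holds). Time passes only in rows, so rows that repeat a pose let the fingers close. It gives the time, the measured TCP pose, the force, the opening and the grip force at its end, in the units of the state.
- manip.read_state(): the state, without advancing time (a new reading comes with each control period).
- viewer.get_image(name): name is "scene" or "top"; returns a dict with "pixels" (400x640x3 uint8, red, green, blue), "z_map" (400x640 float32, mm along the optical axis (not along the pixel's ray), 0 where there is no reading), "fovy" (degrees; the focal length in pixels is half the picture's height over the tangent of half this angle, whatever the lens; pixels are square), "cx", "cy" (the principal point, pixels), "xyz" and "rotation" of the camera in the world. Camera axes: x right, y down, z forward; pixel columns grow to the right and rows downward; lengths in mm; the calibration is good to about 2 mm. A picture is of the moment at which its call begins.
- manip.close_job(): hands the job in; it is judged then, once.
The state is a dict: "time_s": time; "joints": joint angles; "dq": joint speeds; "tau": joint torques, N m; "eef_pos": TCP position; "tcp_rot": TCP orientation; "force": force on the tool from outside, world axes, zero at the start; "wrist_torque": the same for the moment, N m; "width": finger opening in mm; "grip_force": force on a finger pad.
Only numpy, scipy, OpenCV 4.12 (cv2) and the standard library are available. Lean on these libraries where they do the work, as an engineer would, in place of code of your own. Each camera call takes 0.05 s, during which the arm holds its last target. There are 200 camera calls.

TASK

Change over the dry box: tip all four spent drying pellets out of the beaker into the open discard tray and stand the empty beaker upright on the bench top or its glass cover, beside the tray, and let go of it. Then take the dry box's lid by its handle, pull it free of its sticky lip seal without letting it fly far up, and hold it level just above the box, raised about 3 cm; finish like that, still gripping the handle, with the lid steady and touching the box nowhere. Do not knock over or push aside the bottles and the weight that stand nearby.

Things in the scene. Friction and masses are not known exactly. Their poses are not given: they have to be found in the camera images.
- beaker: Clear beaker, 54 mm outside diameter, 68 mm high, wall 3 mm, floor 2 mm, 0.09 kg; upright at the start, holding the four pellets. Origin: centre of its underside; z: its axis, up through the mouth. Stands on the glass cover (top at z = 0.0075; the bare bench in front of it is z = 0). Grip across its diameter at any height. To empty it, tip it well past level (about 120 degrees).
- pellet_1: Spent drying pellet, white hexagonal prism 13 mm across the flats and 13 mm long, 12 g, lying loose in the beaker at the start. Origin: its centre.
- pellet_2: Spent drying pellet, white hexagonal prism 13 mm across the flats and 13 mm long, 12 g, lying loose in the beaker at the start. Origin: its centre.
- pellet_3: Spent drying pellet, white hexagonal prism 13 mm across the flats and 13 mm long, 12 g, lying loose in the beaker at the start. Origin: its centre.
- pellet_4: Spent drying pellet, white hexagonal prism 13 mm across the flats and 13 mm long, 12 g, lying loose in the beaker at the start. Origin: its centre.
- tray: Steel open discard tray, fixed, 100 mm (its x) by 110 mm (its y) and 34 mm high outside, wall and floor about 4 mm. Origin: centre of its underside, on the glass cover; z up. The tray and the beaker stand side by side to the right of the dry box, either one nearer to the box.
- dry_box: Grey dry box, fixed, 130 mm (x) by 148 mm (y); case 70 mm high, a round dial on its front, which faces -x of its frame. Origin: centre of its underside, on the glass cover; z up. On its left and right (y) sides rails rise to 78 mm and carry black rubber sealing lips, sprung flaps that reach 4 mm over the lid's edges and hold it down.
- lid: Loose aluminium lid of the dry box, 118 mm (x) by 116 mm (y), 0.25 kg: 5 mm plate with a 5 mm deep plug under it. Origin: centre of the plate's underside, 70 mm above the box's origin when shut, axes as the box's; z up. The lips seal it: pulled straight up, the pull grows to a peak of about 12 N at 8 to 12 mm, the lips snap past its edges by 16 mm, then only its weight (2.5 N) is left.
- lid_handle (a point): Middle of the lid's handle: a flat steel bar 10 mm thick (x), 80 mm long (y), 12 mm high, on two posts, across the middle of the lid along the box's y axis. This point is 40 mm above the lid's origin (110 mm above the box's underside) and 31 mm above the lid's top face. Pinch it from above, one finger before and one behind the bar (it is 10 mm between the fingers).
- vial: Bystander: brown screw-cap vial, 30 mm across, 66 mm high, standing at the back between the dry box and the strip cutter. Origin: centre of its underside. Leave it standing.
- dropper: Bystander: brown dropper bottle, 31 mm across, 92 mm high, standing in front near the right front corner of the dry box. Origin: centre of its underside. Leave it standing.
- big_weight: Bystander: brass weight with a knob, 30 mm across, 44 mm high, standing on the bare bench in front of the cover. Origin: centre of its underside. Leave it standing.

How it is judged:
By the outcome, as a careful person would: the job done as asked, in the order asked, and still so for the second after the job is handed in, while the arm keeps its last pose, push and grip.
It also fails if it takes over 58 s, if anything falls off the work surface, if the arm or the gripper's body presses on something with over 40 N, if the wrist force passes 120 N, or if a joint passes its speed limit or range.

## Working session

There is one attempt and no reset: what is moved stays moved. The work goes in short steps, Python scripts to look and compute and a tool call to move; the robot and the scene stay as the last step left them, time stands still between calls to the robot, and variables do not carry over. Pictures are saved under pics/ and viewed, at most 10 in all, crops included, and the job is handed in when it is done.

Besides the shell and the picture viewer there is one more tool, called after "Call:" as name([rows], argument=value, ...), one row to a line, values as JSON. move_arm: Moves the arm, as the interface text tells. Its arguments: {"type":"object","properties":{"moves":{"type":"array"},"force":{"type":"number"}},"required":["moves"]}

```bash
mkdir -p pics; ls
cat > h.py <<'E'
import numpy as np, cv2
from workcell import manip, viewer
def cam(n):
    d=viewer.get_image(n); d['f']=200/np.tan(np.radians(d['fovy'])/2); d['R']=np.array(d['rotation']); 
    if d['R'].shape!=(3,3):
        from scipy.spatial.transform import Rotation as Ro; d['R']=Ro.from_quat(d['R']).as_matrix()
    d['t']=np.array(d['xyz']); return d
def ray(d,u,v):
    return d['R']@np.array([(u-d['cx'])/d['f'],(v-d['cy'])/d['f'],1.])
def onplane(d,u,v,z):
    r=ray(d,u,v); return d['t']+r*(z-d['t'][2])/r[2]
def pts(d):
    v,u=np.mgrid[0:400,0:640]; z=d['z_map']
    c=np.stack([(u-d['cx'])/d['f']*z,(v-d['cy'])/d['f']*z,z],-1)
    return c@d['R'].T+d['t']
def save(d,n): cv2.imwrite('pics/'+n,d['pixels'][:,:,::-1])
E
python3 - <<'E'
from h import *
for n in ('scene','top'):
    d=cam(n); save(d,n+'0.png'); print(n,d['fovy'],d['cx'],d['cy'],d['t'],d['R'].round(3).tolist(),(d['z_map']>0).mean())
s=manip.read_state(); print({k:np.round(v,3).tolist() for k,v in s.items()})
E
```

```text
pics
scene 48.416899371224424 326.389339776931 197.4763554676555 [265.70730752 332.43265521 732.06849707] [[-0.896, -0.307, 0.319], [-0.443, 0.647, -0.62], [-0.016, -0.698, -0.716]] 0.99575390625
top 52.67430513269258 315.49405265123795 198.60287532249757 [ 402.30028122 -253.11552461  924.9581099 ] [[0.017, -0.985, 0.174], [-1.0, -0.013, 0.021], [-0.018, -0.174, -0.985]] 0.99601953125
{'time_s': 0.1, 'joints': [-1.25, 0.616, -0.013, 1.425, 0.008, 1.103, -0.04], 'dq': [0.0, -0.001, 0.001, -0.004, 0.0, 0.0, -0.002], 'tau': [0.001, -46.005, 0.21, -16.625, -0.061, 0.017, 0.0], 'eef_pos': [220.709, 610.677, 234.615], 'tcp_rot': [0.173, 0.985, -0.001, -0.0], 'force': [0.115, 0.627, -0.648], 'wrist_torque': [0.007, 0.011, -0.053], 'grip_force': 0.0, 'width': 92.936}
```

View pics/scene0.png

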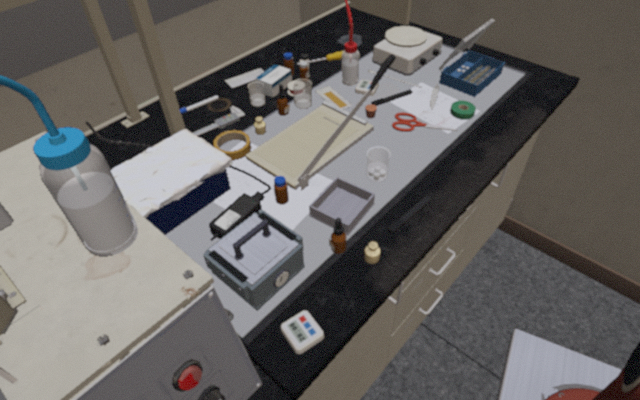

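View pics/top0.png

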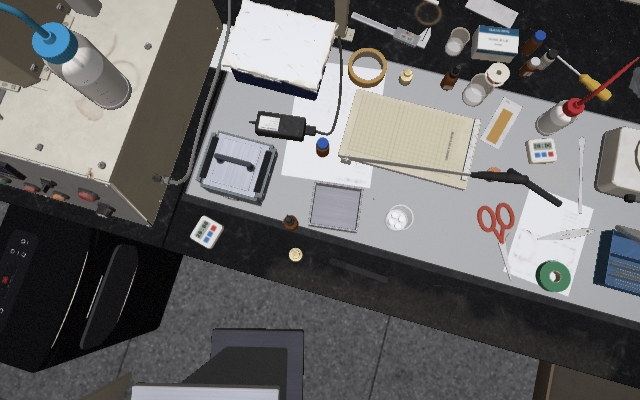

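Run:
```python
from h import *
for n in ('top','scene'):
    d=cam(n); P=pts(d); np.save(n+'P.npy',P)
    print('==',n)
    x,y,z=P[...,0],P[...,1],P[...,2]
    if n=='top': rg={'box':(190,120,285,210),'tray':(300,178,368,235),'beaker':(380,200,418,235),'vial':(312,132,334,160),'drop':(280,210,302,234),'wt':(286,244,305,266)}
    else: rg={'box':(195,205,310,305),'tray':(305,175,380,240),'beaker':(360,143,395,185),'vial':(270,172,292,206),'drop':(328,216,350,256),'wt':(360,236,386,268)}
    for k,(a,b,c,e) in rg.items():
        zz=z[b:e,a:c]; q=P[b:e,a:c].reshape(-1,3)
        print(k,'zpct',np.percentile(zz,[2,50,90,98,99.8]).round(1))
        bands={'box':[(108,130),(72,92)],'tray':[(34,48),(8,20)],'beaker':[(60,85),(15,60)],'vial':[(60,80)],'drop':[(60,110)],'wt':[(30,50)]}[k]
        for lo,hi in bands:
            m=q[(q[:,2]>lo)&(q[:,2]<hi)]
            if len(m)>4:
                r=cv2.minAreaRect(m[:,:2].astype(np.float32)); print('  ',lo,hi,len(m),np.round(r[0],1),np.round(r[1],1),round(r[2],1),'mean',m.mean(0).round(1))
    if n=='top':
        for lim in [(190,130,420,275)]:
            a,b,c,e=lim; cv2.imwrite('pics/topcrop.png',cv2.resize(d['pixels'][b:e,a:c,::-1],None,fx=3.4,fy=3.4,interpolation=cv2.INTER_CUBIC))
```

```text
== top
box zpct [-6.000e-01  4.380e+01  8.810e+01  1.222e+02  9.250e+02]
   108 130 209 [623.7 -62.3] [79.2 10.3] 75.0 mean [622.7 -63.3 122.2]
   72 92 3718 [623.8 -62.6] [149.5 130.2] 75.1 mean [620.2 -64.2  84.9]
tray zpct [  4.7  10.8  36.1  43.1 925. ]
   34 48 387 [ 543.  -278.6] [110.1 100.2] 82.4 mean [ 543.8 -279.1   41. ]
   8 20 2356 [ 547.9 -275.5] [130.5 155.4] 0.7 mean [ 546.  -277.3   11.4]
beaker zpct [  4.8  10.2  68.5  76.5 925. ]
   60 85 157 [ 516.3 -415.1] [53.3 52.9] 1.5 mean [ 518.5 -418.8   73. ]
   15 60 458 [ 515.3 -414.9] [48.6 50.4] 38.3 mean [ 516.8 -416.6   35.4]
vial zpct [  4.3   9.5  74.1  76.  925. ]
   60 80 121 [ 677.5 -247.3] [24.2 23.8] 36.4 mean [ 676.3 -247.6   72.8]
drop zpct [ -1.5   8.7  71.9  97.3 880.4]
   60 110 70 [ 505.1 -180.3] [17.5 18.1] 47.8 mean [ 503.5 -180.7   81.8]
wt zpct [ -2.4   2.   42.2  44.7 925. ]
   30 50 58 [ 435.6 -190.4] [16.6 17.4] 88.9 mean [ 435.9 -191.    42.7]
== scene
box zpct [  4.1  60.4  97.7 265.2 732.1]
   108 130 324 [621.9 -58.6] [79.5 11.8] 75.3 mean [620.2 -56.9 120.1]
   72 92 4189 [622.3 -59.3] [149.9 132.6] 75.3 mean [613.1 -49.4  84.2]
tray zpct [-1.000e-01  1.000e+01  3.960e+01  7.230e+01  7.321e+02]
   34 48 500 [ 567.  -250.4] [169.8 160.9] 88.4 mean [ 542.1 -272.4   39.4]
   8 20 1757 [ 545.8 -288.6] [171.9 197. ] 25.2 mean [ 545.8 -285.    11.4]
beaker zpct [  4.3  10.8  68.1  75.  732.1]
   60 85 266 [ 513.9 -412.4] [53.4 55.3] 9.8 mean [ 514.5 -413.7   68.5]
   15 60 436 [ 514.1 -411. ] [49.8 55.6] 27.5 mean [ 511.2 -404.5   40.6]
vial zpct [  4.9  26.4  71.3  74.4 732.1]
   60 80 118 [ 674.7 -242.8] [25. 25.] 36.1 mean [ 673.8 -241.4   70.8]
drop zpct [  0.8  26.   71.5  96.1 732.1]
   60 110 132 [ 501.6 -173.8] [17.8 15.1] 23.8 mean [ 501.5 -172.4   78.4]
wt zpct [ -2.5   0.9  28.7  43.8 732.1]
   30 50 73 [ 433.4 -186.9] [18.1 17.1] 23.6 mean [ 433.  -186.1   41.2]
```

View pics/topcrop.png

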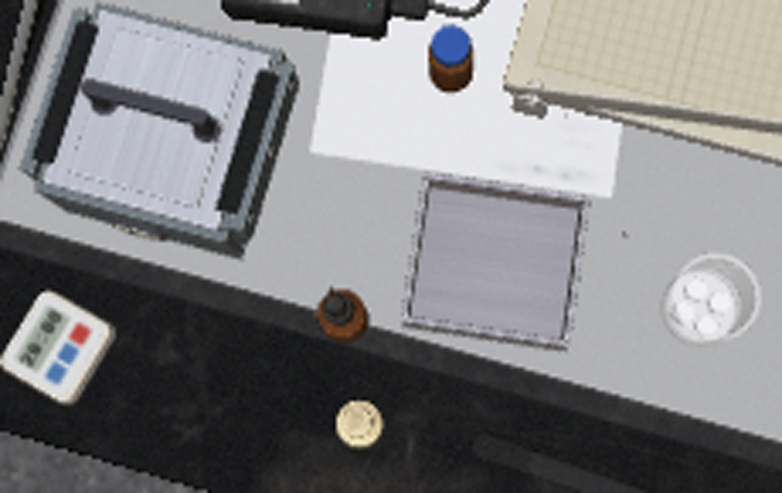

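Run:
```python
import numpy as np
P=np.concatenate([np.load(n+'P.npy').reshape(-1,3) for n in('top','scene')])
print('max height, rows x 100..800 step50, cols y 700..-550 step -50')
print('      '+' '.join('%4d'%y for y in range(700,-550,-50)))
for x in range(100,850,50):
    r=[]
    for y in range(700,-550,-50):
        m=P[(abs(P[:,0]-x)<25)&(abs(P[:,1]-y)<25)&(P[:,2]<700)]
        r.append('%4d'%np.percentile(m[:,2],99) if len(m)>3 else '   .')
    print('%4d: '%x+' '.join(r))
print('fine: x 590..720, y -180..-400 step 15')
print('      '+' '.join('%4d'%y for y in range(-180,-460,-15)))
for x in range(590,720,15):
    r=[]
    for y in range(-180,-460,-15):
        m=P[(abs(P[:,0]-x)<7.5)&(abs(P[:,1]-y)<7.5)&(P[:,2]<700)]
        r.append('%4d'%np.percentile(m[:,2],95) if len(m)>3 else '   .')
    print('%4d: '%x+' '.join(r))
```

```text
max height, rows x 100..800 step50, cols y 700..-550 step -50
       700  650  600  550  500  450  400  350  300  250  200  150  100   50    0  -50 -100 -150 -200 -250 -300 -350 -400 -450 -500
 100:    .    . -791 -791 -791 -791 -792 -789 -791 -791 -700    1    1    0   -1    9    2    2 -702 -790 -788 -792 -792 -791 -790
 150:    .    .    .    .  -75  -75  -81 -791 -791 -792 -703    2    2    3    3    3    3    2 -700 -789 -790 -790 -791 -792 -791
 200:    .    .    .    .  -74  -73  -74 -790 -792 -791 -790 -791 -790 -789 -790 -791 -789 -790 -791 -790 -789 -791 -790 -790 -791
 250:    .    .    .  -73  -71  -72  -73 -204 -790 -790 -791 -790 -790 -791 -788 -792 -790 -791 -790 -790 -791 -792 -792 -793   -3
 300:    .    .    .  -69  -69  -73  -70  -75 -789 -791 -790 -792 -789 -790 -791 -790 -791 -792 -789 -792  -20    1    3    3    3
 350:    .    .    .  -68  -69  -73  -71  -72 -789 -790 -791 -790 -790 -791 -790 -790 -789    1    3    3    3    3    3    3    3
 400:    .    .    .  -70  -68  -70  -73  -72 -789 -791 -789 -790 -790    1    2    3    3    3   25   16   19   17   16 
[... 1406 characters left out ...]
   9   10    9    9    9   10    9    9   10    9   10    9    9    9   96  103  110  116  119
 635:    9   10   10   10    9   10    9   10    9    9   61   77   83   90   96   77   29   29   30
 650:    9    9   10    9   10   10    9   49   53   61   68   68   29   31   29   30   32   31   31
 665:    9    9    9   52   73   74    9   29   41   30   30   31   30   30   31   31   31   31   31
 680:   10    9   10   56   75   76    9   29   30   31   30   31   30   31   31   31   30   31   31
 695:   38   39   10    9   73   74    9   27   30   30   30   30   30   31   30   30   30   31   30
 710:   43   43   33   30   23   23    9    9   30   30   31   30   31   31   30   30   30   30   31
```

Call:
move_arm([
  {"x": -0.04,"y": -0.035,"z": -0.024,"turn": 0.17,"grip": 0},
  {"x": -0.08,"y": -0.07,"z": -0.048,"turn": 0.34,"grip": 0},
  {"x": -0.12,"y": -0.105,"z": -0.072,"turn": 0.51,"grip": 0},
  {"x": -0.16,"y": -0.14,"z": -0.096,"turn": 0.68,"grip": 0},
  {"x": -0.2,"y": -0.175,"z": -0.12,"turn": 0.85,"grip": 0},
  {"x": -0.245,"y": -0.21,"z": -0.144,"turn": 1.02,"grip": 0},
  {"x": -0.28,"y": -0.256,"z": -0.144,"turn": 1.19,"grip": 0},
  {"x": -0.31,"y": -0.303,"z": -0.144,"turn": 1.36,"grip": 0},
  {"x": -0.344,"y": -0.35,"z": -0.144,"turn": 1.53,"grip": 0},
  {"x": -0.377,"y": -0.396,"z": -0.144,"turn": 1.7,"grip": 0},
  {"x": -0.41,"y": -0.443,"z": -0.144,"turn": 1.87,"grip": 0},
  {"x": -0.442,"y": -0.489,"z": -0.144,"turn": 2.04,"grip": 0},
])

```text
time_s: 1.7
eef_pos: [470.5, -0.5, 379.8]
tcp_rot: [0.931, 0.366, 0.0, -0.0]
force: [-0.1, -0.6, 0.4]
width: 92.9
grip_force: 0.0
```

```bash
cat >> h.py <<'E'
from scipy.spatial.transform import Rotation as Ro
def st():
    s=manip.read_state(); R=Ro.from_quat(s['tcp_rot']).as_matrix()
    print('t',round(s['time_s'],2),'pos',np.round(s['eef_pos'],1),'yaz',round(np.degrees(np.arctan2(R[1,1],R[0,1])),1),'j',np.round(s['joints'],2),'w',round(s['width'],1),'gf',round(s['grip_force'],1),'F',np.round(s['force'],1))
    return s,R
def to(s,R,p,az=None):
    out=(R.T@(np.array(p)-np.array(s['eef_pos']))/1000).round(4)
    a=None
    if az is not None:
        a=-np.radians((az-np.degrees(np.arctan2(R[1,1],R[0,1]))+180)%360-180)
    print('shift',p,out,'turn',a)
E
python3 -c "
from h import *
s,R=st(); to(s,R,[515,-413.5,180],-97.6);to(s,R,[515,-413.5,61.5],-97.6)"
```

```text
t 1.7 pos [470.5  -0.5 379.8] yaz -47.0 j [-0.56  0.24  0.67  1.68 -0.16  1.27 -0.68] w 92.9 gf 0.0 F [-0.1 -0.6  0.4]
shift [515, -413.5, 180] [-0.249   0.3326  0.1996] turn 0.8822971260256821
shift [515, -413.5, 61.5] [-0.2491  0.3326  0.3181] turn 0.8822971260256821
```

Call:
move_arm([
  {"x": -0.03,"y": 0.04,"z": 0.02,"turn": 0.15},
  {"x": -0.065,"y": 0.087,"z": 0.05,"turn": 0.3},
  {"x": -0.1,"y": 0.13,"z": 0.08,"turn": 0.45},
  {"x": -0.135,"y": 0.18,"z": 0.105,"turn": 0.6},
  {"x": -0.17,"y": 0.227,"z": 0.135,"turn": 0.75},
  {"x": -0.205,"y": 0.275,"z": 0.165,"turn": 0.882},
  {"x": -0.235,"y": 0.314,"z": 0.19,"turn": 0.882},
  {"x": -0.249,"y": 0.3326,"z": 0.1996,"turn": 0.882},
  {"x": -0.249,"y": 0.3326,"z": 0.1996,"turn": 0.882},
])

```text
$.moves[0]: bad value
```

```bash
python3 -c "
from h import *
s,R=st(); to(s,R,[515,-413.5,61.5],-97.6)
d=cam('scene'); cv2.imwrite('pics/a1.png',cv2.resize(d['pixels'][100:260,280:460,::-1],None,fx=3,fy=3))
for c in [(515,-413.5,75.5)]:
  q=d['R'].T@(np.array(c)-d['t']); print(q[:2]/q[2]*d['f']+[d['cx'],d['cy']])
  q=d['R'].T@(np.array(s['eef_pos'])-d['t']); print(q[:2]/q[2]*d['f']+[d['cx'],d['cy']])
"
```

```text
t 1.7 pos [470.5  -0.5 379.8] yaz -47.0 j [-0.56  0.24  0.67  1.68 -0.16  1.27 -0.68] w 92.9 gf 0.0 F [-0.1 -0.6  0.4]
shift [515, -413.5, 61.5] [-0.2491  0.3326  0.3181] turn 0.8822971260256821
[377.97939664 152.89545843]
[300.53640781 169.68830175]
```

View pics/a1.png

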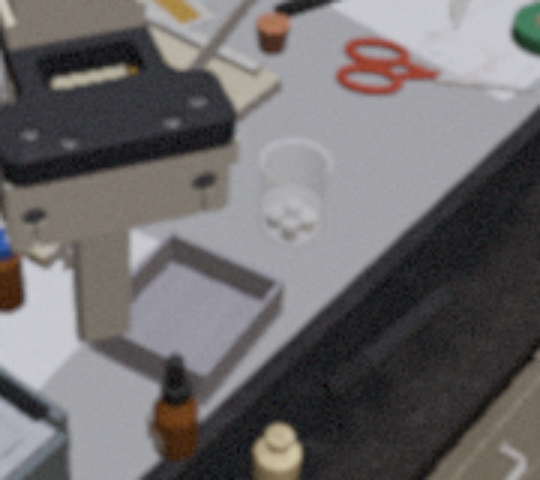

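The picture shows the gripper still at the first waypoint, because the call was refused. The beaker's rim centre is near pixel (378.5, 152.7), which matches the prediction of (378, 153).

Call:
move_arm([
  {"x": -0.03,"y": 0.04,"z": 0.02,"turn": 0.15,"grip": 0},
  {"x": -0.065,"y": 0.087,"z": 0.05,"turn": 0.3,"grip": 0},
  {"x": -0.1,"y": 0.13,"z": 0.08,"turn": 0.45,"grip": 0},
  {"x": -0.135,"y": 0.18,"z": 0.105,"turn": 0.6,"grip": 0},
  {"x": -0.17,"y": 0.227,"z": 0.135,"turn": 0.75,"grip": 0},
  {"x": -0.205,"y": 0.275,"z": 0.165,"turn": 0.882,"grip": 0},
  {"x": -0.235,"y": 0.314,"z": 0.19,"turn": 0.882,"grip": 0},
  {"x": -0.249,"y": 0.3326,"z": 0.1996,"turn": 0.882,"grip": 0},
  {"x": -0.249,"y": 0.3326,"z": 0.1996,"turn": 0.882,"grip": 0},
])

```text
time_s: 2.88
eef_pos: [515.2, -413.5, 178.1]
tcp_rot: [0.998, -0.065, -0.002, -0.0]
force: [-0.8, 0.4, -0.0]
width: 93.0
grip_force: 0.0
```

```bash
python3 -c "
from h import *
s,R=st(); to(s,R,[515,-413.5,61.5],-97.6)"
```

```text
t 2.88 pos [ 515.2 -413.5  178.1] yaz -97.5 j [ 0.25  0.79  0.75  1.47 -0.57  1.11 -0.59] w 93.0 gf 0.0 F [-0.8  0.4 -0. ]
shift [515, -413.5, 61.5] [0.0002 0.     0.1166] turn 0.0021980976206206018
```

Call:
move_arm([
  {"z": 0.04,"grip": 0},
  {"z": 0.08,"grip": 0},
  {"z": 0.105,"grip": 0},
  {"z": 0.116,"grip": 0},
  {"z": 0.117,"grip": 0},
  {"z": 0.117,"grip": 1},
  {"z": 0.117,"grip": 1},
  {"z": 0.117,"grip": 1},
  {"z": 0.117,"grip": 1},
  {"z": 0.117,"grip": 1},
  {"z": 0.117,"grip": 1},
], force=10)

```text
$.moves[0]: bad value
```

```bash
python3 -c "
from h import *
s,R=st(); to(s,R,[515,-413.5,75],-97.6);to(s,R,[455,-276,75],-97.6)
P=np.load('topP.npy');q=P[170:240,295:372].reshape(-1,3);q=q[(q[:,2]>36)&(q[:,2]<48)]
print(cv2.boxPoints(cv2.minAreaRect(q[:,:2].astype(np.float32))).round(0).tolist())"
```

```text
t 2.88 pos [ 515.2 -413.5  178.1] yaz -97.5 j [ 0.25  0.79  0.75  1.47 -0.57  1.11 -0.59] w 93.0 gf 0.0 F [-0.8  0.4 -0. ]
shift [515, -413.5, 75] [1.000e-04 0.000e+00 1.031e-01] turn 0.0021980976206206018
shift [455, -276, 75] [-0.0772 -0.1285  0.1034] turn 0.0021980976206206018
[[477.0, -325.0], [585.0, -340.0], [604.0, -202.0], [495.0, -187.0]]
```

Call:
move_arm([
  {"x": 0,"y": 0,"turn": 0,"z": 0.04,"grip": 0},
  {"x": 0,"y": 0,"turn": 0,"z": 0.08,"grip": 0},
  {"x": 0,"y": 0,"turn": 0,"z": 0.105,"grip": 0},
  {"x": 0,"y": 0,"turn": 0,"z": 0.116,"grip": 0},
  {"x": 0,"y": 0,"turn": 0,"z": 0.117,"grip": 0},
  {"x": 0,"y": 0,"turn": 0,"z": 0.117,"grip": 1},
  {"x": 0,"y": 0,"turn": 0,"z": 0.117,"grip": 1},
  {"x": 0,"y": 0,"turn": 0,"z": 0.117,"grip": 1},
  {"x": 0,"y": 0,"turn": 0,"z": 0.117,"grip": 1},
  {"x": 0,"y": 0,"turn": 0,"z": 0.117,"grip": 1},
  {"x": 0,"y": 0,"turn": 0,"z": 0.117,"grip": 1},
], force=10)

```text
time_s: 4.25
eef_pos: [516.9, -412.3, 63.4]
tcp_rot: [0.998, -0.064, 0.0, 0.001]
force: [0.3, -1.1, 0.9]
width: 53.4
grip_force: 10.0
```

```bash
python3 -c "
from h import *
s,R=st(); to(s,R,[515,-413.5,70]);to(s,R,[460,-277,70],-97.6);to(s,R,[540,-277,70],-97.6)"
```

```text
t 4.25 pos [ 516.9 -412.3   63.4] yaz -97.3 j [ 0.28  0.92  0.67  1.57 -0.68  0.9  -0.5 ] w 53.4 gf 10.0 F [ 0.3 -1.1  0.9]
shift [515, -413.5, 70] [-0.0017  0.0014 -0.0066] turn None
shift [460, -277, 70] [-0.0736 -0.127  -0.0068] turn 0.005224050990721382
shift [540, -277, 70] [ 0.0057 -0.1372 -0.0068] turn 0.005224050990721382
```

Call:
move_arm([
  {"x": 0,"y": 0,"z": -0.02,"turn": 0,"grip": 1},
  {"x": 0,"y": 0,"z": -0.045,"turn": 0,"grip": 1},
  {"x": -0.025,"y": -0.04,"z": -0.05,"turn": 0.005,"grip": 1},
  {"x": -0.05,"y": -0.08,"z": -0.05,"turn": 0.005,"grip": 1},
  {"x": -0.0748,"y": -0.12,"z": -0.05,"turn": 0.005,"grip": 1},
  {"x": -0.0748,"y": -0.136,"z": -0.05,"turn": 0.005,"grip": 1},
  {"x": -0.0748,"y": -0.136,"z": -0.03,"turn": 0.005,"grip": 1},
  {"x": -0.0748,"y": -0.136,"z": -0.008,"turn": 0.005,"grip": 1},
  {"x": -0.0748,"y": -0.136,"z": -0.008,"turn": 0.005,"grip": 1},
])

```text
time_s: 5.38
eef_pos: [460.1, -267.1, 70.5]
tcp_rot: [0.998, -0.066, -0.001, -0.0]
force: [0.4, -0.1, -1.8]
width: 53.6
grip_force: 10.0
```

```bash
python3 -c "
from h import *
s,R=st(); print(R[:,0])
d=cam('scene'); cv2.imwrite('pics/a2.png',cv2.resize(d['pixels'][130:290,290:470,::-1],None,fx=3,fy=3))"
```

```text
t 5.38 pos [ 460.1 -267.1   70.5] yaz -97.6 j [ 0.07  0.76  0.66  1.94 -0.72  0.69 -0.52] w 53.6 gf 10.0 F [ 0.4 -0.1 -1.8]
[ 0.99130756 -0.13155662 -0.00147374]
```

View pics/a2.png

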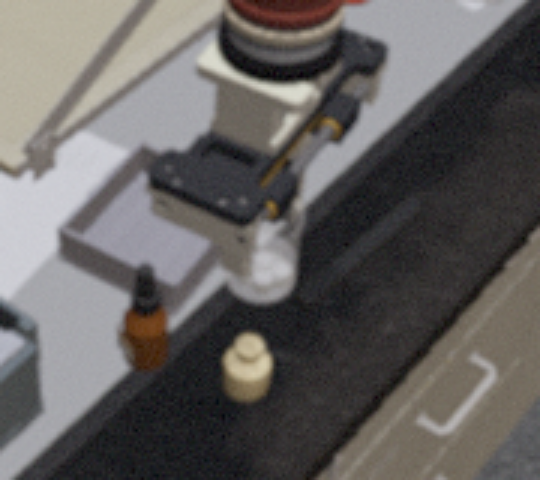

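The beaker is held in front of the tray with the pellets inside; its base sits near crop pixel (265, 285), and the dropper and weight are clear. Next I push it against the tray's front rim to pivot it in the fingers.

Call:
move_arm([
  {"x": 0.01,"y": 0,"z": 0,"turn": 0,"grip": 1},
  {"x": 0.02,"y": 0,"z": 0,"turn": 0,"grip": 1},
  {"x": 0.03,"y": 0,"z": 0,"turn": 0,"grip": 1},
  {"x": 0.04,"y": 0,"z": 0,"turn": 0,"grip": 1},
  {"x": 0.05,"y": 0,"z": 0,"turn": 0,"grip": 1},
  {"x": 0.06,"y": 0,"z": 0,"turn": 0,"grip": 1},
  {"x": 0.073,"y": 0,"z": 0,"turn": 0,"grip": 1},
])

```text
time_s: 6.3
eef_pos: [533.1, -276.7, 70.9]
tcp_rot: [0.998, -0.066, -0.0, -0.0]
force: [-0.7, -0.3, 0.3]
width: 53.6
grip_force: 10.0
```

```bash
python3 -c "
from h import *
s,R=st()
d=cam('scene'); cv2.imwrite('pics/a3.png',cv2.resize(d['pixels'][130:290,290:470,::-1],None,fx=3,fy=3))"
```

```text
t 6.3 pos [ 533.1 -276.7   70.9] yaz -97.6 j [ 0.05  0.84  0.68  1.75 -0.7   0.82 -0.63] w 53.6 gf 10.0 F [-0.7 -0.3  0.3]
```

View pics/a3.png

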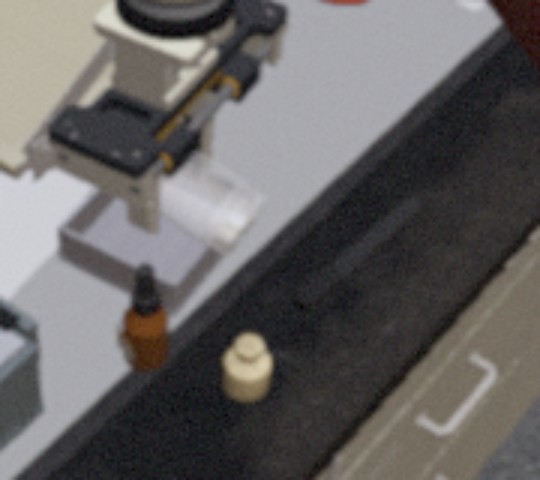

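The beaker has pivoted almost level: its bottom is at crop pixel (240, 220), and the pellets are still inside. Next I lower it over the rim to tip it further.

Call:
move_arm([
  {"x": 0,"y": 0,"z": 0.007,"turn": 0,"grip": 1},
  {"x": 0,"y": 0,"z": 0.014,"turn": 0,"grip": 1},
  {"x": 0,"y": 0,"z": 0.021,"turn": 0,"grip": 1},
  {"x": 0,"y": 0,"z": 0.028,"turn": 0,"grip": 1},
  {"x": 0,"y": 0,"z": 0.028,"turn": 0,"grip": 1},
  {"x": 0,"y": 0,"z": 0.028,"turn": 0,"grip": 1},
  {"x": 0,"y": 0,"z": 0.028,"turn": 0,"grip": 1},
  {"x": 0,"y": 0,"z": 0.028,"turn": 0,"grip": 1},
])

```text
time_s: 7.35
eef_pos: [532.4, -276.9, 43.2]
tcp_rot: [0.998, -0.066, 0.0, 0.0]
force: [4.9, -0.4, 1.1]
width: 53.7
grip_force: 10.0
```

```bash
python3 -c "
from h import *
s,R=st()
d=cam('scene'); cv2.imwrite('pics/a4.png',cv2.resize(d['pixels'][150:270,310:430,::-1],None,fx=4,fy=4))"
```

```text
t 7.35 pos [ 532.4 -276.9   43.2] yaz -97.6 j [ 0.07  0.87  0.65  1.76 -0.74  0.76 -0.6 ] w 53.7 gf 10.0 F [ 4.9 -0.4  1.1]
```

View pics/a4.png

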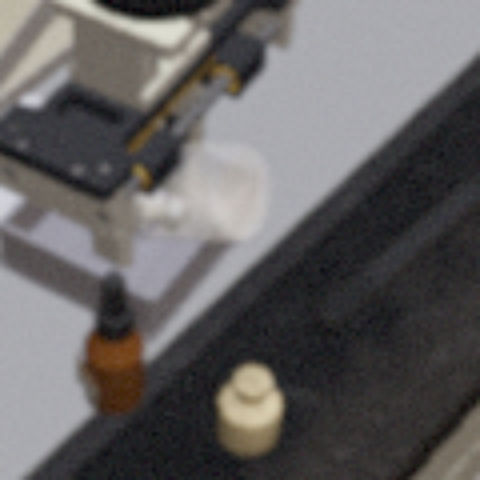

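The beaker is tipped past level over the tray and the pellets have slid to the mouth at crop pixel (160, 210). Next I lift to free them and give a small shake.

Call:
move_arm([
  {"x": 0.005,"y": 0,"z": -0.012,"turn": 0,"grip": 1},
  {"x": 0.005,"y": 0,"z": -0.025,"turn": 0,"grip": 1},
  {"x": 0.012,"y": 0,"z": -0.035,"turn": 0,"grip": 1},
  {"x": 0.0,"y": 0,"z": -0.035,"turn": 0,"grip": 1},
  {"x": 0.012,"y": 0,"z": -0.035,"turn": 0,"grip": 1},
  {"x": 0.0,"y": 0,"z": -0.035,"turn": 0,"grip": 1},
  {"x": 0.0,"y": 0,"z": -0.07,"turn": 0,"grip": 1},
  {"x": 0.0,"y": 0,"z": -0.11,"turn": 0,"grip": 1},
  {"x": 0.0,"y": 0,"z": -0.11,"turn": 0,"grip": 1},
])

```text
time_s: 8.52
eef_pos: [532.8, -278.6, 155.8]
tcp_rot: [0.998, -0.066, 0.002, 0.001]
force: [-0.3, 1.1, -2.0]
width: 53.3
grip_force: 10.0
```

```bash
python3 -c "
from h import *
s,R=st()
d=cam('scene');e=cam('top'); a=cv2.resize(d['pixels'][130:250,300:420,::-1],None,fx=3.3,fy=3.3);b=cv2.resize(e['pixels'][140:260,290:410,::-1],None,fx=3.3,fy=3.3)
cv2.imwrite('pics/a5.png',np.hstack([a,b]))"
```

```text
t 8.53 pos [ 532.8 -278.6  155.8] yaz -97.6 j [ 0.    0.74  0.77  1.69 -0.61  0.97 -0.71] w 53.3 gf 10.0 F [-0.3  1.1 -2. ]
```

View pics/a5.png

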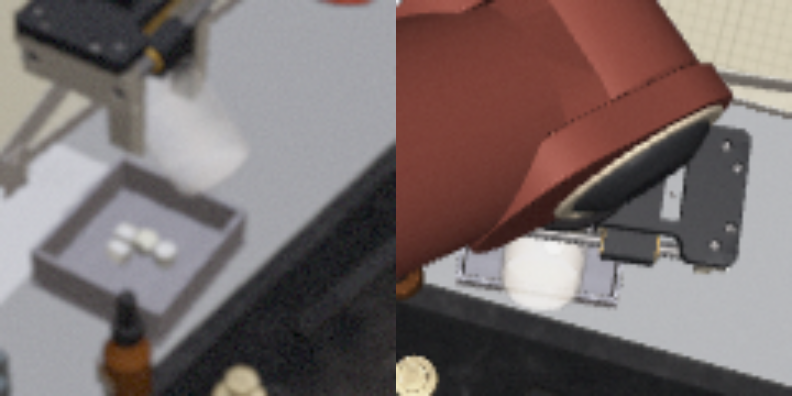

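All four pellets lie in the tray, at crop pixels (125, 231), (147, 238), (165, 250) and (118, 252). The empty beaker has already swung back to roughly 45°. Next I carry it to the free spot on the right and loosen the grip so it can hang.

Call:
move_arm([
  {"x": 0,"y": 0.03,"z": 0,"turn": 0,"grip": 1},
  {"x": 0,"y": 0.06,"z": 0,"turn": 0,"grip": 1},
  {"x": 0,"y": 0.09,"z": 0.01,"turn": 0,"grip": 1},
  {"x": 0,"y": 0.115,"z": 0.03,"turn": 0,"grip": 1},
  {"x": 0,"y": 0.128,"z": 0.045,"turn": 0,"grip": 1},
  {"x": 0,"y": 0.128,"z": 0.045,"turn": 0,"grip": 1},
])

```text
time_s: 9.38
eef_pos: [513.9, -403.1, 105.5]
tcp_rot: [0.998, -0.067, -0.002, -0.002]
force: [-0.7, 0.9, -0.7]
width: 53.2
grip_force: 10.0
```

Call:
move_arm([
  {"x": 0,"y": 0,"z": 0,"turn": 0,"grip": 1},
  {"x": 0,"y": 0,"z": 0,"turn": 0,"grip": 1},
  {"x": 0.01,"y": 0,"z": 0,"turn": 0,"grip": 1},
  {"x": 0.0,"y": 0,"z": 0,"turn": 0,"grip": 1},
  {"x": 0.01,"y": 0,"z": 0,"turn": 0,"grip": 1},
  {"x": 0.0,"y": 0,"z": 0,"turn": 0,"grip": 1},
  {"x": 0,"y": 0,"z": 0,"turn": 0,"grip": 1},
], force=3)

```text
time_s: 10.25
eef_pos: [514.1, -404.1, 108.2]
tcp_rot: [0.998, -0.067, -0.001, -0.0]
force: [0.1, 1.0, -0.3]
width: 53.4
grip_force: 3.0
```

```bash
python3 -c "
from h import *
s,R=st(); to(s,R,[515,-405,70]) 
d=cam('scene');cv2.imwrite('pics/a6.png',cv2.resize(d['pixels'][110:230,320:440,::-1],None,fx=4,fy=4))"
```

```text
t 10.25 pos [ 514.1 -404.1  108.2] yaz -97.7 j [ 0.25  0.86  0.71  1.56 -0.64  0.97 -0.54] w 53.4 gf 3.0 F [ 0.1  1.  -0.3]
shift [515, -405, 70] [0.001  0.0008 0.0382] turn None
```

View pics/a6.png

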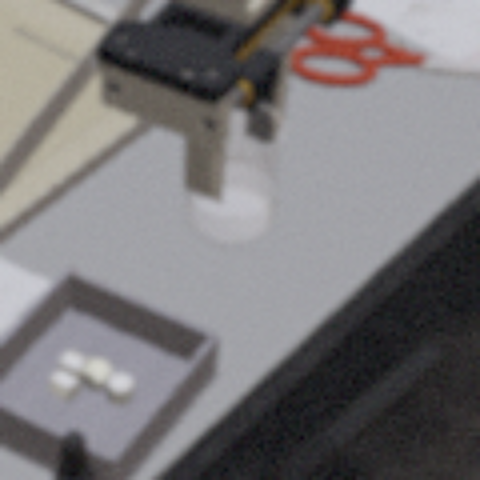

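The beaker hangs upright and empty, with its base at crop pixel (232, 225), and four pellets are in the tray. I set it down, press lightly and release.

Call:
move_arm([
  {"x": 0,"y": 0,"z": 0.015,"turn": 0,"grip": 1},
  {"x": 0,"y": 0,"z": 0.03,"turn": 0,"grip": 1},
  {"x": 0,"y": 0,"z": 0.037,"turn": 0,"grip": 1},
  {"x": 0,"y": 0,"z": 0.041,"turn": 0,"grip": 1},
  {"x": 0,"y": 0,"z": 0.045,"turn": 0,"grip": 1},
  {"x": 0,"y": 0,"z": 0.048,"turn": 0,"grip": 1},
  {"x": 0,"y": 0,"z": 0.048,"turn": 0,"grip": 1},
  {"x": 0,"y": 0,"z": 0.048,"turn": 0,"grip": 1},
])

```text
time_s: 11.3
eef_pos: [515.9, -403.8, 60.6]
tcp_rot: [0.998, -0.066, 0.001, 0.0]
force: [-0.1, 1.9, 4.6]
width: 53.7
grip_force: 3.0
```

```bash
python3 -c "
from h import *
s,R=st()
d=cam('scene');cv2.imwrite('pics/a7.png',cv2.resize(d['pixels'][130:210,340:420,::-1],None,fx=5,fy=5))"
```

```text
t 11.3 pos [ 515.9 -403.8   60.6] yaz -97.6 j [ 0.27  0.91  0.67  1.59 -0.69  0.89 -0.5 ] w 53.7 gf 3.0 F [-0.1  1.9  4.6]
```

View pics/a7.png

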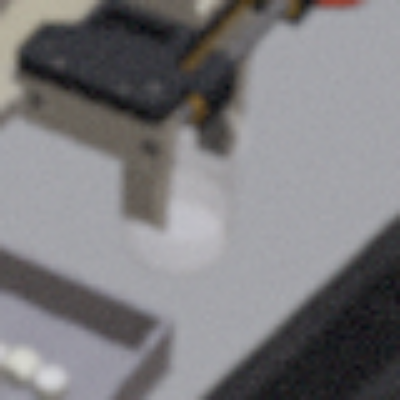

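The beaker stands upright on the cover at crop pixel (178, 250), with a contact force of about 4.6 N. That was my tenth picture, so from here I check by numbers only. I release it and rise.

Call:
move_arm([
  {"x": 0,"y": 0,"z": 0,"turn": 0,"grip": 0.6},
  {"x": 0,"y": 0,"z": 0,"turn": 0,"grip": 0.3},
  {"x": 0,"y": 0,"z": 0,"turn": 0,"grip": 0},
  {"x": 0,"y": 0,"z": 0,"turn": 0,"grip": 0},
  {"x": 0,"y": 0,"z": 0,"turn": 0,"grip": 0},
  {"x": 0,"y": 0,"z": -0.02,"turn": 0,"grip": 0},
  {"x": 0,"y": 0,"z": -0.05,"turn": 0,"grip": 0},
  {"x": 0,"y": 0,"z": -0.1,"turn": 0,"grip": 0},
  {"x": 0,"y": 0,"z": -0.15,"turn": 0,"grip": 0},
  {"x": 0,"y": 0,"z": -0.19,"turn": 0,"grip": 0},
])

```text
time_s: 12.6
eef_pos: [515.4, -404.6, 254.2]
tcp_rot: [0.998, -0.066, 0.001, 0.001]
force: [0.4, -0.6, 0.5]
width: 93.3
grip_force: 0.0
```

```bash
python3 -c "
from h import *
s,R=st(); to(s,R,[622.8,-60.5,250],-14.9)
d=cam('scene');P=pts(d)
q=P[125:200,345:410].reshape(-1,3)
for lo,hi in [(66,80),(15,60),(20,40),(40,60)]:
  m=q[(q[:,2]>lo)&(q[:,2]<hi)&(abs(q[:,0]-515)<60)&(q[:,1]<-350)]; r=cv2.minAreaRect(m[:,:2].astype(np.float32)); print(lo,hi,len(m),m.mean(0).round(1),np.round(r[0],1),np.round(r[1],1))
q=P[170:240,300:382].reshape(-1,3); g=d['pixels'][170:240,300:382].reshape(-1,3).min(1)
m=q[(g>200)]; print('white in tray',len(m),m.mean(0).round(0),np.ptp(m,0).round(0))
for nm,b in {'vial':(270,172,292,206),'drop':(328,216,350,256),'wt':(360,236,386,268)}.items():
  q=P[b[1]:b[3],b[0]:b[2]].reshape(-1,3); lo=30 if nm=='wt' else 60; m=q[(q[:,2]>lo)&(q[:,2]<110)]; print(nm,len(m),m.mean(0).round(1))
"
```

```text
t 12.6 pos [ 515.4 -404.6  254.2] yaz -97.6 j [ 0.22  0.72  0.8   1.4  -0.52  1.24 -0.64] w 93.3 gf 0.0 F [ 0.4 -0.6  0.5]
shift [622.8, -60.5, 250] [ 0.0609 -0.3553  0.0035] turn -1.443561431131817
66 80 173 [ 514.2 -404.    71.6] [ 513.5 -401.1] [52.2 56.2]
15 60 473 [ 511.5 -405.    39.7] [ 517.7 -498.5] [ 49.7 249.6]
20 40 164 [ 509.1 -388.5   31.3] [ 514.2 -399.2] [46.2 52.7]
40 60 251 [ 512.8 -399.9   50.4] [ 512.5 -401.9] [49.6 54.6]
white in tray 16 [ 539. -281.   24.] [36. 19.  4.]
vial 120 [ 673.8 -241.3   71. ]
drop 134 [ 501.4 -172.6   78.2]
wt 71 [ 433.1 -185.8   41.5]
```

Call:
move_arm([
  {"x": 0.006,"y": -0.035,"z": 0,"turn": -0.14,"grip": 0},
  {"x": 0.012,"y": -0.07,"z": 0,"turn": -0.29,"grip": 0},
  {"x": 0.018,"y": -0.106,"z": 0,"turn": -0.43,"grip": 0},
  {"x": 0.024,"y": -0.142,"z": 0,"turn": -0.58,"grip": 0},
  {"x": 0.03,"y": -0.178,"z": 0,"turn": -0.72,"grip": 0},
  {"x": 0.036,"y": -0.213,"z": 0,"turn": -0.87,"grip": 0},
  {"x": 0.042,"y": -0.248,"z": 0,"turn": -1.01,"grip": 0},
  {"x": 0.048,"y": -0.284,"z": 0,"turn": -1.15,"grip": 0},
  {"x": 0.054,"y": -0.32,"z": 0,"turn": -1.3,"grip": 0},
  {"x": 0.061,"y": -0.355,"z": 0,"turn": -1.443,"grip": 0.5},
  {"x": 0.061,"y": -0.355,"z": 0,"turn": -1.443,"grip": 0.5},
  {"x": 0.061,"y": -0.355,"z": 0,"turn": -1.443,"grip": 0.5},
])

```text
time_s: 14.15
eef_pos: [622.4, -61.6, 250.9]
tcp_rot: [0.794, 0.608, -0.0, 0.001]
force: [0.0, 0.0, -0.2]
width: 68.1
grip_force: 0.0
```

```bash
python3 -c "
from h import *
s,R=st(); to(s,R,[622.8,-60.5,116],-14.9)
for n,b in (('scene',(195,205,310,305)),('top',(190,120,285,210))):
  d=cam(n);P=pts(d); q=P[b[1]:b[3],b[0]:b[2]].reshape(-1,3)
  for lo,hi in [(108,130),(72,92)]:
    m=q[(q[:,2]>lo)&(q[:,2]<hi)]
    if len(m)>20: r=cv2.minAreaRect(m[:,:2].astype(np.float32)); print(n,len(m),m.mean(0).round(1),np.round(r[0],1),np.round(r[1],1),r[2])
"
```

```text
t 14.15 pos [622.4 -61.6 250.9] yaz -15.1 j [-0.19  0.59  0.44  1.49 -0.27  1.12  0.04] w 68.1 gf 0.0 F [ 0.   0.  -0.2]
shift [622.8, -60.5, 116] [ 0.0014 -0.      0.1349] turn -0.002640630736283596
scene 323 [620.3 -56.7 120.1] [621.2 -59. ] [79.  11.7] 76.36267852783203
scene 4191 [613.2 -49.2  84.2] [621.9 -59.3] [149.4 132.6] 75.57560729980469
top 194 [621.6 -67.  122.2] [622.9 -65.1] [74.6 10.3] 75.10582733154297
top 3210 [618.6 -73.9  84.8] [623.8 -62.8] [148.7 130.4] 75.38631439208984
```

Call:
move_arm([
  {"x": 0.0014,"y": 0,"z": 0.04,"turn": 0,"grip": 0.5},
  {"x": 0.0014,"y": 0,"z": 0.08,"turn": 0,"grip": 0.5},
  {"x": 0.0014,"y": 0,"z": 0.11,"turn": 0,"grip": 0.5},
  {"x": 0.0014,"y": 0,"z": 0.128,"turn": 0,"grip": 0.5},
  {"x": 0.0014,"y": 0,"z": 0.135,"turn": 0,"grip": 0.5},
  {"x": 0.0014,"y": 0,"z": 0.135,"turn": 0,"grip": 0.5},
  {"x": 0.0014,"y": 0,"z": 0.135,"turn": 0,"grip": 0.75},
  {"x": 0.0014,"y": 0,"z": 0.135,"turn": 0,"grip": 0.85},
  {"x": 0.0014,"y": 0,"z": 0.135,"turn": 0,"grip": 1},
  {"x": 0.0014,"y": 0,"z": 0.135,"turn": 0,"grip": 1},
  {"x": 0.0014,"y": 0,"z": 0.135,"turn": 0,"grip": 1},
  {"x": 0.0014,"y": 0,"z": 0.135,"turn": 0,"grip": 1},
], force=45)

```text
time_s: 15.75
eef_pos: [623.6, -58.6, 115.4]
tcp_rot: [0.793, 0.61, 0.0, 0.0]
force: [1.6, 0.8, 0.7]
width: 9.4
grip_force: 45.0
```

```bash
python3 -c "
from h import *
s,R=st(); print(s['wrist_torque'])"
```

```text
t 15.75 pos [623.6 -58.6 115.4] yaz -14.9 j [-0.16  0.73  0.38  1.64 -0.34  0.84  0.1 ] w 9.4 gf 45.0 F [1.6 0.8 0.7]
[-0.08687288 -0.14447001  0.02026084]
```

Call:
move_arm([
  {"x": 0,"y": 0,"z": -0.0015,"turn": 0,"grip": 1},
  {"x": 0,"y": 0,"z": -0.003,"turn": 0,"grip": 1},
  {"x": 0,"y": 0,"z": -0.0045,"turn": 0,"grip": 1},
  {"x": 0,"y": 0,"z": -0.006,"turn": 0,"grip": 1},
  {"x": 0,"y": 0,"z": -0.0075,"turn": 0,"grip": 1},
  {"x": 0,"y": 0,"z": -0.009,"turn": 0,"grip": 1},
  {"x": 0,"y": 0,"z": -0.009,"turn": 0,"grip": 1},
])

```text
time_s: 16.62
eef_pos: [622.1, -58.1, 123.3]
tcp_rot: [0.793, 0.61, -0.001, -0.001]
force: [-0.3, 0.4, -11.5]
width: 9.5
grip_force: 45.0
```

```bash
python3 -c "
from h import *
s,R=st(); print(s['wrist_torque'])"
```

```text
t 16.62 pos [622.1 -58.1 123.3] yaz -14.9 j [-0.17  0.72  0.39  1.63 -0.34  0.85  0.1 ] w 9.5 gf 45.0 F [ -0.3   0.4 -11.5]
[ 0.04255978  0.13662671 -0.02868378]
```

Call:
move_arm([
  {"x": 0,"y": 0,"z": -0.0015,"turn": 0,"grip": 1},
  {"x": 0,"y": 0,"z": -0.003,"turn": 0,"grip": 1},
  {"x": 0,"y": 0,"z": -0.0045,"turn": 0,"grip": 1},
  {"x": 0,"y": 0,"z": -0.006,"turn": 0,"grip": 1},
  {"x": 0,"y": 0,"z": -0.0075,"turn": 0,"grip": 1},
  {"x": 0,"y": 0,"z": -0.009,"turn": 0,"grip": 1},
  {"x": 0,"y": 0,"z": -0.0105,"turn": 0,"grip": 1},
  {"x": 0,"y": 0,"z": -0.012,"turn": 0,"grip": 1},
  {"x": 0,"y": 0,"z": -0.012,"turn": 0,"grip": 1},
])

```text
time_s: 17.75
eef_pos: [623.5, -59.0, 136.6]
tcp_rot: [0.793, 0.609, 0.0, 0.001]
force: [0.7, -0.5, -3.2]
width: 9.4
grip_force: 45.0
```

```bash
python3 -c "
from h import *
s,R=st(); print(s['wrist_torque'])
for n,b in (('scene',(195,205,310,305)),):
  d=cam(n);P=pts(d); q=P[195:305,195:310].reshape(-1,3); print(np.histogram(q[:,2],bins=range(60,170,5)))"
```

```text
t 17.75 pos [623.5 -59.  136.6] yaz -14.9 j [-0.17  0.71  0.39  1.62 -0.33  0.88  0.09] w 9.4 gf 45.0 F [ 0.7 -0.5 -3.2]
[-0.04387303  0.11972647  0.01635743]
(array([ 179,  155,  184,  406,  176,  510,    1,   17,  981, 1269,   41,
         12,   16,   24,   38,   59,  110,   50,   30,   23,   12]), array([ 60,  65,  70,  75,  80,  85,  90,  95, 100, 105, 110, 115, 120,
       125, 130, 135, 140, 145, 150, 155, 160, 165]))
```

Call:
move_arm([
  {"x": 0,"y": 0,"z": -0.003,"turn": 0,"grip": 1},
  {"x": 0,"y": 0,"z": -0.006,"turn": 0,"grip": 1},
  {"x": 0,"y": 0,"z": -0.009,"turn": 0,"grip": 1},
  {"x": 0,"y": 0,"z": -0.009,"turn": 0,"grip": 1},
  {"x": 0,"y": 0,"z": -0.009,"turn": 0,"grip": 1},
  {"x": 0,"y": 0,"z": -0.009,"turn": 0,"grip": 1},
  {"x": 0,"y": 0,"z": -0.009,"turn": 0,"grip": 1},
  {"x": 0,"y": 0,"z": -0.009,"turn": 0,"grip": 1},
])

```text
time_s: 18.8
eef_pos: [623.1, -58.6, 145.0]
tcp_rot: [0.793, 0.609, -0.0, -0.0]
force: [0.8, -0.6, -2.6]
width: 9.5
grip_force: 45.0
```

```bash
python3 -c "
from h import *
s,R=st(); print(s['wrist_torque'],np.abs(s['dq']).max())
d=cam('scene');P=pts(d); q=P[185:305,195:310].reshape(-1,3)
q=q[(q[:,2]>104)&(q[:,2]<125)&(abs(q[:,0]-622)<75)&(abs(q[:,1]+60)<75)]
for i in range(4):
  c=q.mean(0); n=np.linalg.svd(q-c,full_matrices=False)[2][2]; r=(q-c)@n; q=q[abs(r)<2.5*max(r.std(),.8)]
print(len(q),c.round(1),n.round(3))
O=np.load('sceneP.npy')[200:305,195:310].reshape(-1,3); O=O[(O[:,2]>81)&(O[:,2]<90)&(abs(O[:,0]-622)<45)&(abs(O[:,1]+60)<45)]
c=O.mean(0); print('before',len(O),c.round(1),np.linalg.svd(O-c,full_matrices=False)[2][2].round(3), np.median(O[:,2]))
q=P[125:200,345:410].reshape(-1,3)
m=q[(q[:,2]>66)&(q[:,2]<80)&(abs(q[:,0]-515)<60)];print('beaker',len(m),m.mean(0))
for nm,b in {'vial':(270,172,292,206),'drop':(328,216,350,256),'wt':(360,236,386,268)}.items():
  q=P[b[1]:b[3],b[0]:b[2]].reshape(-1,3); lo=30 if nm=='wt' else 60; m=q[(q[:,2]>lo)&(q[:,2]<110)]; print(nm,len(m),m.mean(0).round(1))
"
```

```text
t 18.8 pos [623.1 -58.6 145. ] yaz -14.9 j [-0.17  0.7   0.4   1.61 -0.32  0.9   0.08] w 9.5 gf 45.0 F [ 0.8 -0.6 -2.6]
[-0.08986808  0.07583784  0.00161826] 0.0011682659732182364
2325 [608.8 -40.2 114.1] [-0.006  0.017  1.   ]
before 1518 [617.1 -55.   86.1] [0.001 0.002 1.   ] 86.25865149789462
beaker 174 [ 513.70866483 -403.6747101    71.62681193]
vial 122 [ 673.7 -241.4   70.7]
drop 133 [ 501.4 -172.5   78.2]
wt 71 [ 433.  -186.    41.6]
```

```bash
python3 -c "
from h import *
print(manip.close_job())"
```

```text
the job is handed in; nothing more can be done
None
```

The job is handed in: four pellets in the tray, the empty beaker upright and released beside it, and the lid held level (within about 1°), steady and free of its seal about 3 cm above the box; the vial, dropper and weight have not moved.

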